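# Load the autosampler tray in reverse order

### The job

Move the four vials from the row of black stands on the wooden board into the four pockets of the aluminium autosampler tray, one in each pocket, in reverse order along the row: the vial that starts at the end nearest the robot goes into the pocket farthest from the robot, the next into the next farthest, and so on until the one that starts farthest stands in the nearest pocket. Keep every vial upright on the way, and leave all four released and standing upright on the pocket floors.

Things in the scene. Friction and masses are not known exactly. Their poses are not given: they have to be found in the camera images.
- vial_slim: tall slim closed glass vial: straight round glass body 20 mm in diameter and 62 mm high, then a flat round blue cap 22 mm in diameter, 74 mm high in all. White paper label band, 28 to 80 g, loose. Origin at the centre of its underside, z up. Grasp it from above by the glass body.
- vial_wide: short wide closed glass vial: round glass body 32 mm in diameter and 52 mm high, then a blue cap nearly as wide (31 mm), 66 mm high in all. White paper label band, 28 to 80 g, loose. Origin at the centre of its underside, z up. Grasp it from above by the glass body.
- vial_square: square closed glass vial: body 28 x 28 mm in plan (sides along its own x and y axes) and 52 mm high, then a short neck and a square blue cap 24 mm wide, 70 mm high in all. White paper label band, 28 to 80 g, loose. Origin at the centre of its underside, z up. Grasp it from above by the glass body.
- vial_dropper: round dropper bottle: glass body 26 mm in diameter and 50 mm high, then a blue collar 18 mm wide up to 60 mm and a blue pointed tip, 74 mm high in all. White paper label band, 28 to 80 g, loose. Origin at the centre of its underside, z up. Grasp it from above by the glass body.
- stand_slim: black square open-topped bench stand, 46 x 46 mm and 12 mm high, wall and floor 3 mm, in which vial_slim stands at the start (within 3 mm of its centre on each axis, and turned within 0.1 rad of it). Fixed on the board, with its yaw; the four stands look the same. Origin at the centre of its underside.
- stand_wide: black square open-topped bench stand, 46 x 46 mm and 12 mm high, wall and floor 3 mm, in which vial_wide stands at the start (within 3 mm of its centre on each axis, and turned within 0.1 rad of it). Fixed on the board, with its yaw; the four stands look the same. Origin at the centre of its underside.
- stand_square: black square open-topped bench stand, 46 x 46 mm and 12 mm high, wall and floor 3 mm, in which vial_square stands at the start (within 3 mm of its centre on each axis, and turned within 0.1 rad of it). Fixed on the board, with its yaw; the four stands look the same. Origin at the centre of its underside.
- stand_dropper: black square open-topped bench stand, 46 x 46 mm and 12 mm high, wall and floor 3 mm, in which vial_dropper stands at the start (within 3 mm of its centre on each axis, and turned within 0.1 rad of it). Fixed on the board, with its yaw; the four stands look the same. Origin at the centre of its underside.
- board: flat pale wooden board, 250 x 75 x 6 mm, fixed on the bench left or right of the arm. It carries the four stands in a row along its own x axis, centred at x = -90, -30, 30, 90 mm, y = 0, in shuffled order. Its x axis points away from the robot (within 0.35 rad of world x): x = -90 mm is the end nearest the robot. Origin at the centre of its underside.
- tray: aluminium tray with dark pocket floors, 244 x 64 mm, 16 mm high, fixed on the bench, on the other side. Four empty open pockets in a row along its own x axis, centred at x = -90, -30, 30, 90 mm, y = 0, each 56 x 56 mm inside; walls and floor 4 mm thick. Its x axis points away from the robot (within 0.35 rad of world x): x = -90 mm is the nearest pocket. Origin: centre of its underside.
Not all that is in view belongs to the job. What is shaped like the vial_square but red is not meant.

How it is judged:
By the outcome, as a careful person would: the job done as asked, in the order asked, and still so for the second after the job is handed in, with the robot touching nothing.
It also fails if it takes over 118 s, if anything falls off the work surface, if the arm or the gripper's body presses on something with over 40 N, if the wrist force passes 120 N, or if a joint passes its speed limit or range.

### The arm

A 7-joint arm with a two-finger parallel gripper is mounted at the origin on the work surface. World frame = base frame: x ahead of the robot, y to its left, z up, the work surface at z = 0. Lengths are in m, angles in rad, forces in N, time in s.
With the tool pointing down it reaches from about 0.4 to 0.85 m from the base axis. Payload 10.4 kg.
Tool frame: the origin (TCP) lies at the very end of the fingers, on their centre line; the grasp point (between the pads) lies 19 mm behind it; z points along the fingers, y is the line along which they close (so a half turn about z gives the same grasp; the last joint's range is limited). The gripper opens to 87 mm and grips with 3 to 60 N. Pads are 19 mm wide; open, the fingers measure 117 mm over their backs; the gripper's body (75 mm by 190 mm) begins 51 mm behind the grasp point.
Start: joints at [-1.261, 0.332, -0.065, 1.46, 0.022, 1.35, -0.088], TCP at [0.204, 0.591, 0.223] pointing down, gripper open.
Joint ranges: [-2.6, 2.6], [-0.5, 2.12], [-1.47, 1.34], [0.16, 2.42], [-1.27, 4.41], [0.06, 2.06], [-2.6, 2.6]. Speed limits (rad/s): [2.22, 2.22, 2.79, 2.79, 3.14, 3.14, 3.14].

### API

Orientations are given as a unit quaternion [x, y, z, w].
In Python, from bench import r gives the robot as it stands.
- The arm moves only by the tool jog_arm, called as name(argument=value, ...) on one line, values as JSON. Schema: {"type":"object","properties":{"motion":{"type":"object","properties":{"x":{"type":"array","items":{"type":"number"},"minItems":1,"maxItems":12},"y":{"type":"array","items":{"type":"number"},"minItems":1,"maxItems":12},"z":{"type":"array","items":{"type":"number"},"minItems":1,"maxItems":12},"yaw":{"type":"array","items":{"type":"number"},"minItems":1,"maxItems":12},"aperture":{"type":"array","items":{"type":"number"},"minItems":1,"maxItems":12}},"additionalProperties":false,"required":["x","y","z","yaw","aperture"]},"grip_n":{"type":"number"},"only":{"type":"string"},"quiet":{"type":"boolean"},"lines":{"type":"string"}},"required":["motion"],"additionalProperties":false}. motion is an object with one list for each field, all of the same length, 1 to 12, a row being the entries at one place: x, y, z (the shift in normalised numbers (1 is 1 m)), yaw (a turn about the tool's z in shares of 360 degrees (1.0 is 360 degrees)), aperture (the finger opening in m); each row is the pose to reach, as a shift and turn from the pose commanded when the call began, along the tool's axes at that moment; what a row does not reach only later rows make up. A row lasts 1/10 s, in which the tool goes at most 0.05 m and 0.15 rad, less where a joint would pass 70% of its speed; a pose out of reach is approached as far as the arm can. The fingers move at their own pace and stop on an object; grip_n is the grip in N (left out, the last holds). Time passes only in rows, so rows that do not move let the fingers close. The tool returns the time, the measured TCP pose, the force, the opening and the grip force at its end. only (a regular expression) keeps the lines of the reply that match it, lines (a string "A,B") keeps lines A to B, and quiet returns only ok. No shift or turn number may pass 1 either way. Input that does not fit is refused with a message, and nothing moves.
- r.read_state(): the state, without advancing time (a new reading comes with each control period).
- r.camera(name): name is "scene" or "top" or "wrist"; returns a dict with "img" (400x640x3 uint8, red, green, blue), "fx", "fy", "cx", "cy" (pixels), "pose" (4x4, takes a point from camera to world coordinates). Camera axes: x right, y down, z forward; pixel columns grow to the right and rows downward; lengths in m; the calibration is good to about 2 mm. A picture is of the moment at which its call begins. There is no depth.
- r.close_job(): hands the job in; it is judged then, once.
Trained networks look in the newest picture that a camera, given by its name, has taken for a name from the list of things; names that differ only in an ending like _2 or _b are one class to them, and where a whole thing is asked for, a point or a joint stands for the part that bears it (a point fixed in the world has none). Each returns a list of dicts, best first, with "p" (0 to 1); they miss things now and then, are a little off and sometimes report something else, mostly with a low value. They report only what shows in the picture. A call takes as long as a camera call. They do not tell look-alikes from the thing itself.
- r.recognise(camera, label): "position" ([column, row] as shares, 0 to 1, of the picture: columns of its width, rows of its height, amid what is visible of it).
- r.regions_of(camera, label): "pixels" (400x640 bool, what is visible of it) and "position" ([column, row] as shares, 0 to 1, of the picture: columns of its width, rows of its height, amid what is visible of it).
The state is a dict: "time": time; "joint_positions": joint angles; "joint_vel": joint speeds; "joint_torque": joint torques, N m; "ee_pos": TCP position; "eef_rot": TCP orientation; "ft_force": force on the tool from outside, world axes, zero at the start; "torque": the same for the moment, N m; "width": finger opening in m; "grip_force": force on a finger pad.
Only numpy, scipy, OpenCV 4.12 (cv2) and the standard library are available. Lean on these libraries where they do the work, as an engineer would, in place of code of your own. Each camera call takes 0.05 s, during which the arm holds its last target. There are 200 camera calls.

## Working session

There is one attempt and no reset: what is moved stays moved. The work goes in short steps, Python scripts to look and compute and a tool call to move; the robot and the scene stay as the last step left them, time stands still between calls to the robot, and variables do not carry over. Pictures are saved under pics/ and viewed, at most 14 in all, crops included, and the job is handed in when it is done.

```bash
mkdir -p pics; ls; python3 - <<'E'
from bench import r
import cv2,numpy as np
for n in ("scene","top"):
    c=r.camera(n); cv2.imwrite(f"pics/{n}0.png",c["img"][:,:,::-1])
    print(n,c["fx"],c["fy"],c["cx"],c["cy"],np.round(c["pose"],4).tolist())
    for l in ["vial_slim","vial_wide","vial_square","vial_dropper","stand_slim","board","tray"]:
        print(l,[(round(d["p"],2),int(d["position"][0]*640),int(d["position"][1]*400)) for d in r.recognise(n,l)])
s=r.read_state();print({k:np.round(v,3).tolist() for k,v in s.items()})
E
```

```text
pics
scene 490.60137955471987 490.60137955471987 314.750645172599 199.5850974444948 [[-0.2021, 0.8339, -0.5136, 1.0657], [0.9793, 0.1673, -0.1137, 0.0867], [-0.0089, -0.5259, -0.8505, 0.8826], [0.0, 0.0, 0.0, 1.0]]
vial_slim [(0.53, 216, 199), (0.5, 207, 161)]
vial_wide [(0.73, 211, 140), (0.52, 209, 161)]
vial_square [(0.81, 145, 251), (0.72, 204, 217)]
vial_dropper [(0.54, 206, 189)]
stand_slim [(0.56, 214, 174)]
board [(0.61, 219, 199)]
tray [(0.62, 422, 214)]
top 490.4596672162565 490.4596672162565 321.20552634721184 199.48048648960363 [[-0.0225, -0.9935, 0.1113, 0.4739], [-0.9997, 0.0232, 0.0051, -0.0151], [-0.0076, -0.1111, -0.9938, 1.012], [0.0, 0.0, 0.0, 1.0]]
vial_slim [(0.75, 449, 228)]
vial_wide [(0.9, 457, 258)]
vial_square [(0.69, 469, 121), (0.54, 429, 170)]
vial_dropper [(0.51, 439, 199)]
stand_slim [(0.74, 437, 228)]
board [(0.57, 439, 219)]
tray [(0.64, 224, 234)]
{'time': 0.8, 'joint_positions': [-1.261, 0.332, -0.065, 1.46, 0.022, 1.35, -0.088], 'joint_vel': [-0.001, 0.001, -0.0, -0.0, 0.001, 0.001, 0.0], 'joint_torque': [-0.0, -62.299, 0.024, -39.011, -0.061, 0.031, 0.0], 'ee_pos': [0.204, 0.591, 0.223], 'eef_rot': [0.166, 0.986, 0.0, -0.0], 'ft_force': [-0.416, 0.077, 0.038], 'torque': [0.043, -0.017, -0.017], 'grip_force': 0.0, 'width': 0.087}
```

View pics/top0.png

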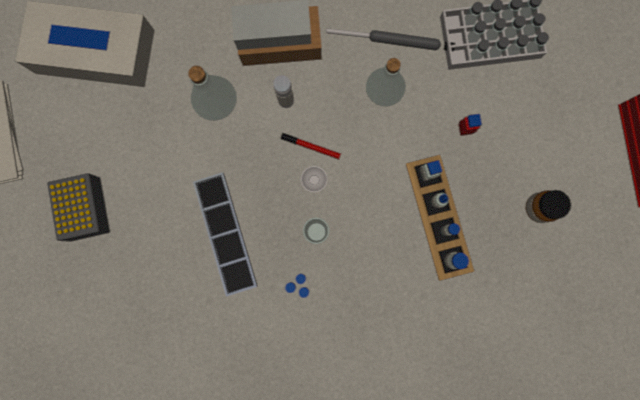

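View pics/scene0.png

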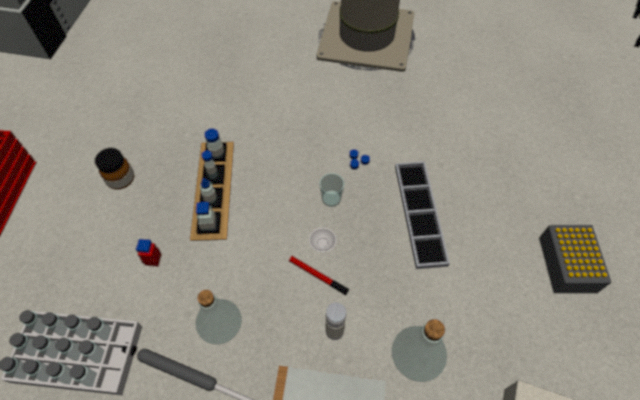

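The top view shows the board with the vials right of centre. From near (bottom) to far they look like: wide (457,258), slim (449,228), dropper (439,199), square (429,170). The tray is at (226,233). There are two square candidates: (429,170), white-labelled and in a stand, which fits, and (469,121), red and off the board, which is the decoy. Next I'll measure and confirm in one crop.

```bash
cat > h.py <<'E'
from bench import r
import cv2,numpy as np
from scipy.spatial.transform import Rotation as R
def plane(c,uv,z):
    uv=np.atleast_2d(np.asarray(uv,float)); P=c["pose"]
    d=np.c_[(uv[:,0]-c["cx"])/c["fx"],(uv[:,1]-c["cy"])/c["fy"],np.ones(len(uv))]@P[:3,:3].T
    return P[:3,3]+d*((z-P[2,3])/d[:,2])[:,None]
def go(x,y,z,yaw=None):
    "tool-axis shift to a world TCP; yaw = wanted world angle of tool x axis (mod pi)"
    s=r.read_state(); q=R.from_quat(s["eef_rot"]); M=q.as_matrix()
    d=M.T@(np.array([x,y,z])-s["ee_pos"]); t=0
    if yaw is not None:
        a=np.arctan2(M[1,0],M[0,0]); t=-((yaw-a+np.pi/2)%np.pi-np.pi/2)  # tool z down
    print("shift",np.round(d,4),"turn",round(t,3),"n",np.ceil(np.linalg.norm(d)/.05),"q7",round(s["joint_positions"][6],2),"pos",np.round(s["ee_pos"],4),"t",s["time"])
E
python3 - <<'E'
from h import *
for n in ("top","scene"):
    c=r.camera(n)
    for l,z in (("board",.006),("tray",.016)):
        for g in r.regions_of(n,l)[:1]:
            v,u=np.nonzero(g["pixels"]); p=plane(c,np.c_[u,v],z)[:,:2]
            (cx,cy),(w,h),_=rect=cv2.minAreaRect((p*1000).astype(np.float32))
            b=cv2.boxPoints(rect); e=max((b[1]-b[0],b[2]-b[1]),key=np.linalg.norm)
            print(n,l,round(g["p"],2),len(u),np.round([cx,cy,w,h],1),"yaw",np.round(np.arctan(e[1]/e[0]),3))
    if n=="top":
        im=c["img"]
        cr=np.hstack([cv2.resize(im[105:285,395:495],None,fx=3.2,fy=3.2,interpolation=2),cv2.resize(im[165:305,180:275],(391,576),interpolation=2)])
        cv2.imwrite("pics/crop1.png",cr[:,:,::-1])
E
```

```text
top board 0.56 2001 [ 545.9 -251.5  249.2   75.8] yaw 0.236
top tray 0.72 3903 [522.  187.3 244.   68. ] yaw 0.285
scene board 0.95 1220 [ 549.5 -249.9  250.8   76.9] yaw 0.234
scene tray 0.59 3596 [528.4 186.8 251.8  70.2] yaw 0.292
```

View pics/crop1.png

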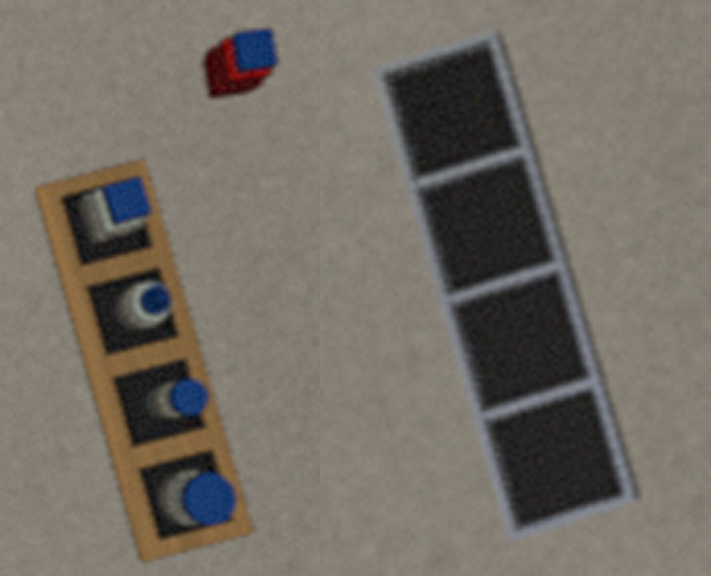

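Confirmed: near to far the order is wide, slim, dropper, square, and the red one is off the board. I'll refine the vial centres from the caps and then start moving.

```bash
python3 - <<'E'
from h import *
S=[(.4595,-.2715,.075),(.5178,-.2575,.083),(.5762,-.2435,.083),(.6345,-.2296,.079)]
for n in("top","scene"):
    c=r.camera(n); hsv=cv2.cvtColor(c["img"],cv2.COLOR_RGB2HSV)
    m=cv2.inRange(hsv,(100,150,60),(125,255,255))
    k,_,st,ce=cv2.connectedComponentsWithStats(m)
    for x,y,z in S:
        w=[(np.linalg.norm((p:=plane(c,ce[i],z)[0])[:2]-(x,y)),p[:2].round(4).tolist(),int(st[i,4])) for i in range(1,k) if st[i,4]>10]
        print(n,(x,y),min(w))
go(.50,.20,.25,.235)
E
```

```text
top (0.4595, -0.2715) (np.float64(0.003281651902820852), [0.4567, -0.2698], 187)
top (0.5178, -0.2575) (np.float64(0.0017174594981886808), [0.5167, -0.2588], 90)
top (0.5762, -0.2435) (np.float64(0.0018174495751910455), [0.5749, -0.2422], 41)
top (0.6345, -0.2296) (np.float64(0.0016466634386241657), [0.636, -0.2289], 122)
scene (0.4595, -0.2715) (np.float64(0.004632482058673846), [0.4628, -0.2682], 116)
scene (0.5178, -0.2575) (np.float64(0.003751393972321451), [0.5215, -0.2572], 68)
scene (0.5762, -0.2435) (np.float64(0.011697456029393203), [0.5869, -0.2388], 51)
scene (0.6345, -0.2296) (np.float64(0.005838761187943635), [0.64, -0.2277], 129)
shift [-0.4072 -0.2727 -0.0275] turn -0.568 n 10.0 q7 -0.09 pos [0.2041 0.5908 0.2226] t 1.2
```

The rows are not in the units I measure in: turns go in shares of 360 degrees. I convert before sending: -0.57 rad / 6.2832 = -0.0907.

jog_arm(motion={"x":[-0.41,-0.41,-0.41,-0.41,-0.41,-0.41,-0.41,-0.41,-0.41,-0.41,-0.41,-0.41],"y":[-0.27,-0.27,-0.27,-0.27,-0.27,-0.27,-0.27,-0.27,-0.27,-0.27,-0.27,-0.27],"z":[-0.03,-0.03,-0.03,-0.03,-0.03,-0.03,-0.03,-0.03,-0.03,-0.03,-0.03,-0.03],"yaw":[-0.0907,-0.0907,-0.0907,-0.0907,-0.0907,-0.0907,-0.0907,-0.0907,-0.0907,-0.0907,-0.0907,-0.0907],"aperture":[0.087,0.087,0.087,0.087,0.087,0.087,0.087,0.087,0.087,0.087,0.087,0.087]})

```text
time: 2.4
ee_pos: [0.5039, 0.2007, 0.2525]
eef_rot: [-0.117, 0.993, 0.0, 0.0]
ft_force: [-0.7, 0.0, -0.8]
width: 0.0871
grip_force: 0.0
```

```bash
python3 -c "
from h import *
go(.459,-.2695,.18,.235)"
```

```text
shift [ 0.1531 -0.4469  0.0724] turn -0.0 n 10.0 q7 1.37 pos [0.5039 0.2007 0.2525] t 2.4
```

jog_arm(motion={"x":[0.153,0.153,0.153,0.153,0.153,0.153,0.153,0.153,0.153,0.153,0.153,0.153],"y":[-0.447,-0.447,-0.447,-0.447,-0.447,-0.447,-0.447,-0.447,-0.447,-0.447,-0.447,-0.447],"z":[0.072,0.072,0.072,0.072,0.072,0.072,0.072,0.072,0.072,0.072,0.072,0.072],"yaw":[0,0,0,0,0,0,0,0,0,0,0,0],"aperture":[0.087,0.087,0.087,0.087,0.087,0.087,0.087,0.087,0.087,0.087,0.087,0.087]})

```text
time: 3.6
ee_pos: [0.4602, -0.2676, 0.1802]
eef_rot: [-0.119, 0.993, 0.0, -0.0]
ft_force: [0.6, 0.5, -0.3]
width: 0.087
grip_force: 0.0
```

```bash
python3 -c "
from h import *
go(.459,-.2695,.026,.235)
c=r.camera('wrist');cv2.imwrite('pics/w1.png',c['img'][:,:,::-1])
P=np.linalg.inv(c['pose'])
for x,y,z in [(.459,-.2695,.075),(.518,-.258,.083)]:
  p=P@[x,y,z,1];print(c['fx']*p[0]/p[2]+c['cx'],c['fy']*p[1]/p[2]+c['cy'])
"
```

```text
shift [ 0.0016 -0.0017  0.1542] turn 0.003 n 4.0 q7 2.35 pos [ 0.4602 -0.2676  0.1802] t 3.6
317.7867912228335 193.54865483657218
314.97819601307896 257.0106519628635
```

View pics/w1.png

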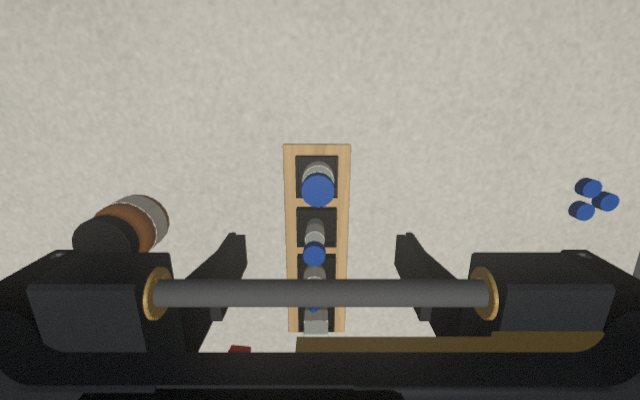

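The wrist view shows the wide cap at (318,190) between the open fingers and the slim cap at (314,255), both within about 1 mm of my estimate. Descending.

jog_arm(motion={"x":[0.002,0.002,0.002,0.002,0.002,0.002,0.002,0.002,0.002,0.002,0.002],"y":[-0.002,-0.002,-0.002,-0.002,-0.002,-0.002,-0.002,-0.002,-0.002,-0.002,-0.002],"z":[0.05,0.1,0.135,0.154,0.154,0.154,0.154,0.154,0.154,0.154,0.154],"yaw":[0,0,0,0,0,0,0,0,0,0,0],"aperture":[0.087,0.087,0.087,0.087,0.087,0.025,0.025,0.025,0.025,0.025,0.025]}, grip_n=20)

```text
time: 4.75
ee_pos: [0.4584, -0.2712, 0.0267]
eef_rot: [-0.118, 0.993, 0.0, 0.0]
ft_force: [-0.6, -0.1, -0.4]
width: 0.0471
grip_force: 0.0
```

jog_arm(motion={"x":[0,0,0,0,0],"y":[0,0,0,0,0],"z":[0,0,0,0,0],"yaw":[0,0,0,0,0],"aperture":[0.025,0.025,0.025,0.025,0.025]}, grip_n=20)

```text
time: 5.25
ee_pos: [0.4583, -0.2712, 0.0265]
eef_rot: [-0.118, 0.993, 0.0, -0.0]
ft_force: [0.1, -0.3, -0.0]
width: 0.0315
grip_force: 20.0
```

jog_arm(motion={"x":[0,0,0,0,0],"y":[0,0,0,0,0],"z":[-0.03,-0.08,-0.13,-0.15,-0.15],"yaw":[0,0,0,0,0],"aperture":[0.025,0.025,0.025,0.025,0.025]}, grip_n=20)

```text
time: 5.75
ee_pos: [0.4599, -0.2721, 0.1798]
eef_rot: [-0.118, 0.993, -0.001, 0.003]
ft_force: [0.8, -0.1, -2.1]
width: 0.0319
grip_force: 20.0
```

```bash
python3 -c "
from h import *
go(.6103,.2146,.18,.287)"
```

```text
shift [-0.2605  0.4378  0.    ] turn -0.05 n 11.0 q7 2.36 pos [ 0.4599 -0.2721  0.1798] t 5.75
```

Scaled: -0.05 rad / 6.2832 = -0.008.

jog_arm(motion={"x":[-0.01,-0.03,-0.055,-0.08,-0.105,-0.13,-0.155,-0.18,-0.205,-0.23,-0.25,-0.26],"y":[0.018,0.05,0.093,0.135,0.178,0.22,0.262,0.304,0.346,0.388,0.42,0.438],"z":[0,0,0,0,0,0,0,0,0,0,0,0],"yaw":[0,-0.008,-0.008,-0.008,-0.008,-0.008,-0.008,-0.008,-0.008,-0.008,-0.008,-0.008],"aperture":[0.025,0.025,0.025,0.025,0.025,0.025,0.025,0.025,0.025,0.025,0.025,0.025]})

```text
time: 6.95
ee_pos: [0.6073, 0.2198, 0.1741]
eef_rot: [-0.145, 0.989, 0.0, -0.001]
ft_force: [-0.5, -0.4, -1.2]
width: 0.0316
grip_force: 20.0
```

```bash
python3 -c "
from h import *
go(.6103,.2146,.0215,.287)
c=r.camera('top');cv2.imwrite('pics/t2.png',cv2.resize(c['img'][130:320,170:300],None,fx=3,fy=3)[:,:,::-1])
c=r.camera('wrist');cv2.imwrite('pics/w2.png',c['img'][:,:,::-1])"
```

```text
shift [-0.0017 -0.006   0.1526] turn 0.004 n 4.0 q7 1.54 pos [0.6073 0.2198 0.1741] t 6.95
```

View pics/w2.png

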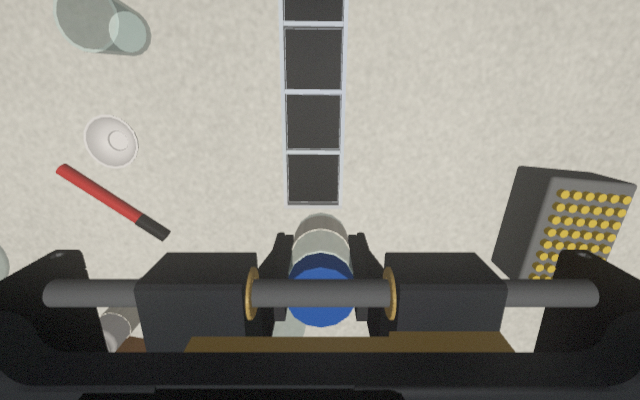

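The wrist view shows the gripped wide vial at (320,270). The tray row lies along column ~313, with far-pocket corners at about (288,152)-(340,205). I'll check those against my tray pose.

```bash
python3 -c "
from h import *
c=r.camera('wrist')
# far end outer edge and dividers (top plane .016)
for uv in [(288,205),(340,205),(288,152),(340,152),(286,92),(341,92),(285,24),(343,24)]: print(uv,plane(c,uv,.016)[0][:2].round(4))
T=np.array([.524,.189]);a=.287;u=np.array([np.cos(a),np.sin(a)]);v=np.array([-u[1],u[0]])
print([(T+u*s+v*w).round(4).tolist() for s in(.122,.06,0,-.06) for w in(.030,-.030)])
go(.6103,.2146,.0215,.287)"
```

```text
(288, 205) [0.6431 0.1942]
(340, 205) [0.6267 0.2489]
(288, 152) [0.5867 0.1791]
(340, 152) [0.5711 0.231 ]
(286, 92) [0.53   0.1619]
(341, 92) [0.5144 0.2138]
(285, 24) [0.4725 0.1458]
(343, 24) [0.457  0.1973]
[[0.6325, 0.2523], [0.6495, 0.1948], [0.5731, 0.2348], [0.59, 0.1772], [0.5155, 0.2178], [0.5325, 0.1602], [0.458, 0.2008], [0.4749, 0.1432]]
shift [-0.0027 -0.003   0.1528] turn 0.003 n 4.0 q7 1.55 pos [0.6073 0.2169 0.1743] t 7.1
```

jog_arm(motion={"x":[-0.001,-0.001,-0.001,-0.001,-0.001,-0.001,-0.001],"y":[-0.003,-0.003,-0.003,-0.003,-0.003,-0.003,-0.003],"z":[0.03,0.075,0.115,0.14,0.146,0.146,0.146],"yaw":[0,0,0,0,0,0,0],"aperture":[0.025,0.025,0.025,0.025,0.025,0.025,0.025]})

```text
time: 7.8
ee_pos: [0.6109, 0.2126, 0.0321]
eef_rot: [-0.143, 0.99, 0.0, 0.001]
ft_force: [1.3, 0.6, -0.7]
width: 0.0315
grip_force: 20.0
```

```bash
python3 -c "
from h import *
go(.6088,.2135,.022,.287)"
```

```text
shift [0.0018 0.0014 0.0101] turn -0.001 n 1.0 q7 1.58 pos [0.6109 0.2126 0.0321] t 7.8
```

jog_arm(motion={"x":[0,0,0],"y":[0,0,0],"z":[0.005,0.01,0.01],"yaw":[0,0,0],"aperture":[0.025,0.025,0.025]})

```text
time: 8.1
ee_pos: [0.6106, 0.2132, 0.0211]
eef_rot: [-0.143, 0.99, 0.0, 0.001]
ft_force: [0.1, -0.5, 1.1]
width: 0.0314
grip_force: 20.0
```

```bash
python3 -c "
from h import *
go(.6088,.2135,.022,.287)"
```

```text
shift [ 0.0016  0.0008 -0.0009] turn 0.0 n 1.0 q7 1.59 pos [0.6106 0.2132 0.0211] t 8.1
```

jog_arm(motion={"x":[0,0,0,0,0,0,0,0,0,0,0],"y":[0,0,0,0,0,0,0,0,0,0,0],"z":[0,0,0,0,0,0,-0.03,-0.08,-0.13,-0.16,-0.16],"yaw":[0,0,0,0,0,0,0,0,0,0,0],"aperture":[0.07,0.07,0.07,0.07,0.07,0.07,0.07,0.07,0.07,0.07,0.07]})

```text
time: 9.2
ee_pos: [0.6123, 0.2136, 0.1861]
eef_rot: [-0.143, 0.99, 0.001, 0.004]
ft_force: [-0.5, -0.7, 0.2]
width: 0.0699
grip_force: 0.0
```

```bash
python3 -c "
from h import *
go(.518,-.258,.18,.235)
c=r.camera('wrist');cv2.imwrite('pics/w3.png',c['img'][:,:,::-1])"
```

```text
shift [ 0.224  -0.4256  0.0037] turn 0.052 n 10.0 q7 1.55 pos [0.6123 0.2136 0.1861] t 9.2
```

View pics/w3.png

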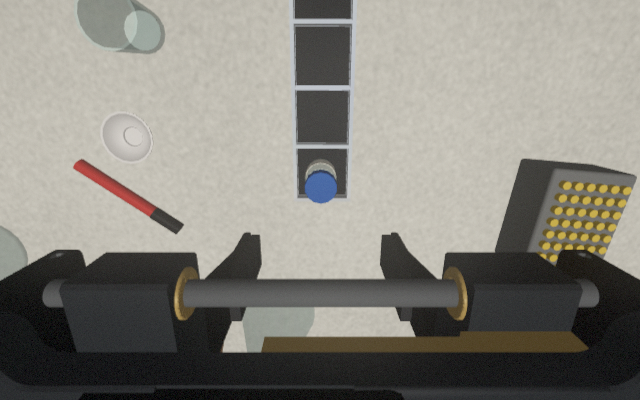

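The wide vial stands in the far pocket, with its cap at (321,186). Next is the slim vial.

Scaled: 0.05 rad / 6.2832 = 0.008.

jog_arm(motion={"x":[0.224,0.224,0.224,0.224,0.224,0.224,0.224,0.224,0.224,0.224,0.224,0.224],"y":[-0.425,-0.425,-0.425,-0.425,-0.425,-0.425,-0.425,-0.425,-0.425,-0.425,-0.425,-0.425],"z":[0.004,0.004,0.004,0.004,0.004,0.004,0.004,0.004,0.004,0.004,0.004,0.004],"yaw":[0.008,0.008,0.008,0.008,0.008,0.008,0.008,0.008,0.008,0.008,0.008,0.008],"aperture":[0.07,0.07,0.07,0.07,0.07,0.07,0.07,0.07,0.07,0.07,0.07,0.07]})

```text
time: 10.45
ee_pos: [0.5147, -0.258, 0.1752]
eef_rot: [-0.118, 0.993, 0.0, -0.001]
ft_force: [0.6, 0.4, -0.7]
width: 0.07
grip_force: 0.0
```

```bash
python3 -c "
from h import *
c=r.camera('wrist')
m=cv2.inRange(cv2.cvtColor(c['img'],cv2.COLOR_RGB2HSV),(100,150,60),(125,255,255))
k,_,st,ce=cv2.connectedComponentsWithStats(m)
for i in range(1,k):
  if st[i,4]>100: print(ce[i].round(),st[i,4],[plane(c,ce[i],z)[0][:2].round(4) for z in(.079,.083)])
go(.518,-.258,.026,.235)"
```

```text
[613. 139.] 300 [array([ 0.4073, -0.0329]), array([ 0.4077, -0.0367])]
[631. 154.] 274 [array([ 0.415 , -0.0121]), array([ 0.4153, -0.0162])]
[605. 164.] 269 [array([ 0.4283, -0.0282]), array([ 0.4283, -0.0321])]
[319. 317.] 390 [array([ 0.6359, -0.23  ]), array([ 0.6328, -0.2307])]
shift [-0.0025 -0.0019  0.1493] turn 0.003 n 3.0 q7 2.33 pos [ 0.5154 -0.2569  0.1753] t 10.5
```

```bash
python3 -c "
from h import *
c=r.camera('wrist');cv2.imwrite('pics/w4.png',c['img'][:,:,::-1])
P=np.linalg.inv(c['pose'])
p=P@[.518,-.258,.083,1];print(c['fx']*p[0]/p[2]+c['cx'],c['fy']*p[1]/p[2]+c['cy'])"
```

```text
317.4647504881866 202.30501899559712
```

View pics/w4.png

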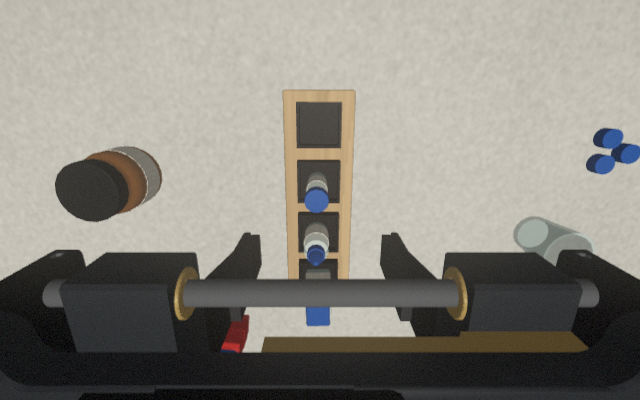

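The slim cap at (317,202) matches the projection, and the dropper is behind it at (316,250). Descending.

jog_arm(motion={"x":[-0.002,-0.002,-0.002,-0.002,-0.002,-0.002,-0.002,-0.002,-0.002,-0.002,-0.002,-0.002],"y":[-0.001,-0.001,-0.001,-0.001,-0.001,-0.001,-0.001,-0.001,-0.001,-0.001,-0.001,-0.001],"z":[0.04,0.085,0.125,0.149,0.149,0.149,0.149,0.149,0.149,0.149,0.149,0.149],"yaw":[0,0,0,0,0,0,0,0,0,0,0,0],"aperture":[0.07,0.07,0.07,0.07,0.07,0.012,0.012,0.012,0.012,0.012,0.012,0.012]}, grip_n=20)

```text
time: 11.75
ee_pos: [0.5177, -0.2586, 0.0276]
eef_rot: [-0.118, 0.993, 0.0, 0.0]
ft_force: [0.0, 0.2, -0.3]
width: 0.0217
grip_force: 0.3
```

jog_arm(motion={"x":[0,0,0,0],"y":[0,0,0,0],"z":[0,0,0,0],"yaw":[0,0,0,0],"aperture":[0.012,0.012,0.012,0.012]})

```text
time: 12.15
ee_pos: [0.5177, -0.2586, 0.0275]
eef_rot: [-0.118, 0.993, 0.0, -0.0]
ft_force: [0.1, -0.7, -0.2]
width: 0.0206
grip_force: 20.0
```

jog_arm(motion={"x":[0,0,0,0,0],"y":[0,0,0,0,0],"z":[-0.03,-0.08,-0.13,-0.15,-0.15],"yaw":[0,0,0,0,0],"aperture":[0.012,0.012,0.012,0.012,0.012]})

```text
time: 12.65
ee_pos: [0.5193, -0.2594, 0.181]
eef_rot: [-0.118, 0.993, -0.001, 0.003]
ft_force: [0.3, -0.0, -0.7]
width: 0.0207
grip_force: 20.0
```

```bash
python3 -c "
from h import *
go(.5513,.1965,.18,.287)"
```

```text
shift [-0.1382  0.4356  0.0007] turn -0.05 n 10.0 q7 2.33 pos [ 0.5193 -0.2594  0.181 ] t 12.65
```

Scaled: -0.05 rad / 6.2832 = -0.008.

jog_arm(motion={"x":[-0.006,-0.016,-0.03,-0.045,-0.06,-0.074,-0.088,-0.103,-0.118,-0.13,-0.138,-0.138],"y":[0.018,0.05,0.095,0.14,0.186,0.232,0.278,0.324,0.37,0.41,0.435,0.435],"z":[0,0,0,0,0,0,0,0,0,0,0,0],"yaw":[0,-0.008,-0.008,-0.008,-0.008,-0.008,-0.008,-0.008,-0.008,-0.008,-0.008,-0.008],"aperture":[0.012,0.012,0.012,0.012,0.012,0.012,0.012,0.012,0.012,0.012,0.012,0.012]})

```text
time: 13.85
ee_pos: [0.548, 0.2017, 0.1755]
eef_rot: [-0.146, 0.989, 0.0, -0.001]
ft_force: [0.2, -1.5, -0.1]
width: 0.0202
grip_force: 20.0
```

jog_arm(motion={"x":[0],"y":[0],"z":[0],"yaw":[0],"aperture":[0.012]})

```text
time: 13.95
ee_pos: [0.5489, 0.1966, 0.1761]
eef_rot: [-0.144, 0.99, -0.0, -0.001]
ft_force: [-0.6, -0.1, -0.4]
width: 0.0204
grip_force: 20.0
```

```bash
python3 -c "
from h import *
go(.5513,.1965,.0225,.287)"
```

```text
shift [-0.0026 -0.0007  0.1536] turn 0.001 n 4.0 q7 1.51 pos [0.5489 0.1966 0.1761] t 13.95
```

jog_arm(motion={"x":[0,0,0,0,0,0,0],"y":[0,0,0,0,0,0,0],"z":[0.03,0.075,0.115,0.14,0.148,0.148,0.148],"yaw":[0,0,0,0,0,0,0],"aperture":[0.012,0.012,0.012,0.012,0.012,0.012,0.012]})

```text
time: 14.65
ee_pos: [0.5506, 0.1963, 0.0309]
eef_rot: [-0.143, 0.99, 0.0, 0.001]
ft_force: [0.0, -0.4, 0.7]
width: 0.0207
grip_force: 20.0
```

```bash
python3 -c "
from h import *
go(.5513,.1965,.0225,.287)"
```

```text
shift [-0.0007 -0.0001  0.0084] turn -0.001 n 1.0 q7 1.55 pos [0.5506 0.1963 0.0309] t 14.65
```

jog_arm(motion={"x":[0,0,0],"y":[0,0,0],"z":[0.005,0.0085,0.0085],"yaw":[0,0,0],"aperture":[0.012,0.012,0.012]})

```text
time: 14.95
ee_pos: [0.5508, 0.1969, 0.0222]
eef_rot: [-0.143, 0.99, 0.0, 0.001]
ft_force: [0.4, -1.6, 5.4]
width: 0.0206
grip_force: 20.0
```

jog_arm(motion={"x":[0,0,0,0,0,0,0,0,0,0,0,0],"y":[0,0,0,0,0,0,0,0,0,0,0,0],"z":[0,0,0,0,0,0,0,-0.03,-0.08,-0.13,-0.155,-0.155],"yaw":[0,0,0,0,0,0,0,0,0,0,0,0],"aperture":[0.065,0.065,0.065,0.065,0.065,0.065,0.065,0.065,0.065,0.065,0.065,0.065]})

```text
time: 16.15
ee_pos: [0.5517, 0.1974, 0.1806]
eef_rot: [-0.143, 0.99, 0.001, 0.003]
ft_force: [0.5, -0.1, -0.1]
width: 0.0648
grip_force: 0.0
```

```bash
python3 -c "
from h import *
go(.576,-.2425,.18,.235)
c=r.camera('wrist');cv2.imwrite('pics/w5.png',c['img'][:,:,::-1])"
```

```text
shift [ 0.1012 -0.4288 -0.0008] turn 0.052 n 9.0 q7 1.51 pos [0.5517 0.1974 0.1806] t 16.15
```

View pics/w5.png

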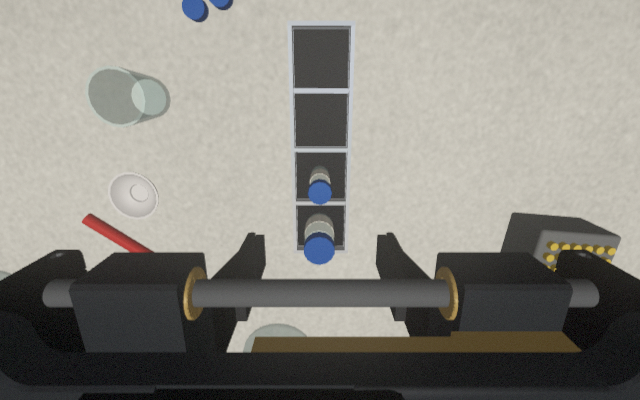

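Both placed vials are standing, wide at (319,248) and slim at (320,190). Next is the dropper.

Scaled: 0.05 rad / 6.2832 = 0.008.

jog_arm(motion={"x":[0.101,0.101,0.101,0.101,0.101,0.101,0.101,0.101,0.101,0.101,0.101,0.101],"y":[-0.429,-0.429,-0.429,-0.429,-0.429,-0.429,-0.429,-0.429,-0.429,-0.429,-0.429,-0.429],"z":[0,0,0,0,0,0,0,0,0,0,0,0],"yaw":[0.008,0.008,0.008,0.008,0.008,0.008,0.008,0.008,0.008,0.008,0.008,0.008],"aperture":[0.07,0.07,0.07,0.07,0.07,0.07,0.07,0.07,0.07,0.07,0.07,0.07]})

```text
time: 17.4
ee_pos: [0.5742, -0.2419, 0.1748]
eef_rot: [-0.119, 0.993, 0.001, -0.001]
ft_force: [-0.2, 1.3, -0.6]
width: 0.07
grip_force: 0.0
```

jog_arm(motion={"x":[0],"y":[0],"z":[0],"yaw":[0],"aperture":[0.07]})

```text
time: 17.5
ee_pos: [0.5745, -0.2416, 0.1755]
eef_rot: [-0.119, 0.993, 0.001, -0.0]
ft_force: [-0.8, 0.5, -0.8]
width: 0.0699
grip_force: 0.0
```

```bash
python3 -c "
from h import *
c=r.camera('wrist')
g=r.regions_of('wrist','vial_dropper')
print([(round(d['p'],2),np.array(d['position'])*[640,400]) for d in g])
P=np.linalg.inv(c['pose'])
for z in(.009,.059,.083):
  p=P@[.576,-.2425,z,1];print(c['fx']*p[0]/p[2]+c['cx'],c['fy']*p[1]/p[2]+c['cy'])
cv2.imwrite('pics/w6.png',cv2.resize(c['img'][80:330,200:440],None,fx=2,fy=2)[:,:,::-1])
go(.576,-.2425,.0265,.235)"
```

```text
[(0.96, array([315.584, 188.4  ]))]
318.5140176639911 179.86916150479988
318.2300611284261 193.05296524112583
318.0579480037429 201.04399686768556
shift [-0.0013 -0.0009  0.1494] turn 0.004 n 3.0 q7 2.3 pos [ 0.5745 -0.242   0.1759] t 17.6
```

View pics/w6.png

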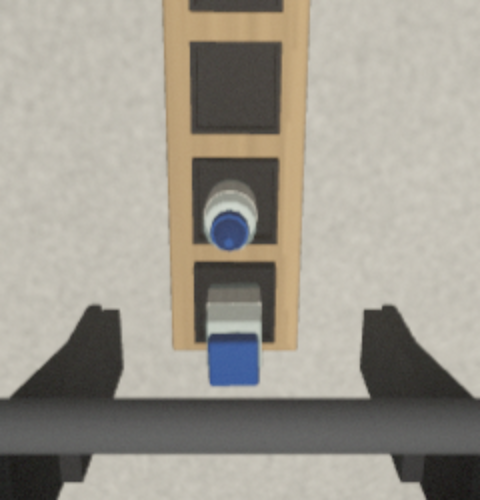

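The dropper tip at (315,196) is about 3 px off the prediction, so I'll shift 2–3 mm to centre on it.

jog_arm(motion={"x":[0.001,0.001,0.001,0.001,0.001,0.001,0.001,0.001,0.001,0.001,0.001,0.001],"y":[-0.003,-0.003,-0.003,-0.003,-0.003,-0.003,-0.003,-0.003,-0.003,-0.003,-0.003,-0.003],"z":[0.04,0.085,0.125,0.149,0.149,0.149,0.149,0.149,0.149,0.149,0.149,0.149],"yaw":[0,0,0,0,0,0,0,0,0,0,0,0],"aperture":[0.07,0.07,0.07,0.07,0.07,0.018,0.018,0.018,0.018,0.018,0.018,0.018]}, grip_n=20)

```text
time: 18.8
ee_pos: [0.5741, -0.2465, 0.0272]
eef_rot: [-0.118, 0.993, 0.0, 0.0]
ft_force: [0.1, 0.1, 1.7]
width: 0.0257
grip_force: 20.0
```

jog_arm(motion={"x":[0,0,0,0],"y":[0,0,0,0],"z":[0,0,0,0],"yaw":[0,0,0,0],"aperture":[0.018,0.018,0.018,0.018]})

```text
time: 19.2
ee_pos: [0.5741, -0.2465, 0.0272]
eef_rot: [-0.118, 0.993, -0.0, 0.0]
ft_force: [-0.0, 0.6, 4.2]
width: 0.0251
grip_force: 20.0
```

jog_arm(motion={"x":[0,0,0,0,0],"y":[0,0,0,0,0],"z":[-0.03,-0.08,-0.13,-0.15,-0.15],"yaw":[0,0,0,0,0],"aperture":[0.018,0.018,0.018,0.018,0.018]})

```text
time: 19.7
ee_pos: [0.5755, -0.2473, 0.1805]
eef_rot: [-0.118, 0.993, -0.001, 0.003]
ft_force: [-0.7, -0.8, -0.8]
width: 0.0257
grip_force: 20.0
```

```bash
python3 -c "
from h import *
go(.4937,.1795,.18,.287)"
```

```text
shift [-0.0207  0.4341 -0.0005] turn -0.05 n 9.0 q7 2.3 pos [ 0.5755 -0.2473  0.1805] t 19.7
```

Scaled: -0.05 rad / 6.2832 = -0.008.

jog_arm(motion={"x":[-0.001,-0.003,-0.005,-0.007,-0.009,-0.011,-0.013,-0.015,-0.017,-0.019,-0.021,-0.021],"y":[0.018,0.05,0.095,0.14,0.186,0.232,0.278,0.324,0.37,0.41,0.434,0.434],"z":[0,0,0,0,0,0,0,0,0,0,0,0],"yaw":[0,-0.008,-0.008,-0.008,-0.008,-0.008,-0.008,-0.008,-0.008,-0.008,-0.008,-0.008],"aperture":[0.018,0.018,0.018,0.018,0.018,0.018,0.018,0.018,0.018,0.018,0.018,0.018]})

```text
time: 20.9
ee_pos: [0.4904, 0.1843, 0.1754]
eef_rot: [-0.146, 0.989, 0.0, -0.001]
ft_force: [0.4, 0.2, -0.9]
width: 0.0252
grip_force: 20.0
```

jog_arm(motion={"x":[0],"y":[0],"z":[0],"yaw":[0],"aperture":[0.018]})

```text
time: 21.0
ee_pos: [0.4918, 0.1801, 0.1758]
eef_rot: [-0.144, 0.99, -0.0, -0.001]
ft_force: [0.6, -0.6, -1.0]
width: 0.0254
grip_force: 20.0
```

```bash
python3 -c "
from h import *
c=r.camera('wrist');cv2.imwrite('pics/w7.png',c['img'][:,:,::-1])
go(.4937,.1795,.0225,.287)"
```

```text
shift [-0.0018 -0.      0.1535] turn -0.001 n 4.0 q7 1.46 pos [0.4922 0.1792 0.176 ] t 21.05
```

View pics/w7.png

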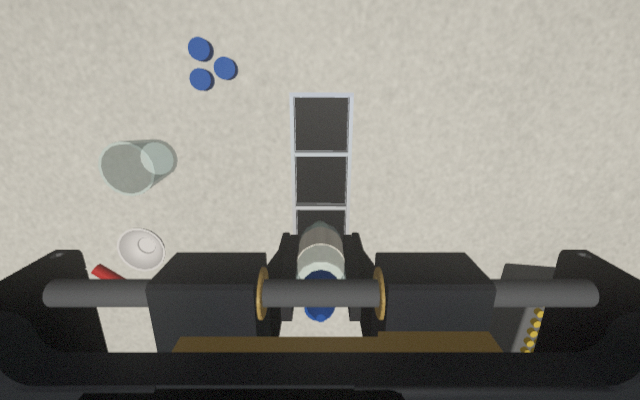

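The dropper is held upright at (320,270). Lowering into the second-nearest pocket.

jog_arm(motion={"x":[-0.001,-0.001,-0.001,-0.001,-0.001,-0.001,-0.001],"y":[0,0,0,0,0,0,0],"z":[0.03,0.075,0.115,0.14,0.148,0.148,0.148],"yaw":[0,0,0,0,0,0,0],"aperture":[0.018,0.018,0.018,0.018,0.018,0.018,0.018]})

```text
time: 21.75
ee_pos: [0.4944, 0.1804, 0.0303]
eef_rot: [-0.143, 0.99, 0.0, 0.001]
ft_force: [0.7, -0.0, 0.7]
width: 0.0251
grip_force: 20.0
```

```bash
python3 -c "
from h import *
go(.4937,.1795,.0225,.287)"
```

```text
shift [ 0.0009 -0.0006  0.0078] turn -0.001 n 1.0 q7 1.51 pos [0.4944 0.1804 0.0303] t 21.75
```

jog_arm(motion={"x":[0,0,0],"y":[0,0,0],"z":[0.005,0.008,0.008],"yaw":[0,0,0],"aperture":[0.018,0.018,0.018]})

```text
time: 22.05
ee_pos: [0.4941, 0.1809, 0.0219]
eef_rot: [-0.143, 0.99, 0.0, 0.001]
ft_force: [0.3, -1.5, 2.9]
width: 0.0251
grip_force: 20.0
```

jog_arm(motion={"x":[0,0,0,0,0,0,0,0,0,0,0,0],"y":[0,0,0,0,0,0,0,0,0,0,0,0],"z":[0,0,0,0,0,0,0,-0.03,-0.08,-0.13,-0.155,-0.155],"yaw":[0,0,0,0,0,0,0,0,0,0,0,0],"aperture":[0.07,0.07,0.07,0.07,0.07,0.07,0.07,0.07,0.07,0.07,0.07,0.07]})

```text
time: 23.25
ee_pos: [0.4954, 0.1814, 0.1803]
eef_rot: [-0.143, 0.99, 0.001, 0.003]
ft_force: [0.7, 0.5, -0.6]
width: 0.07
grip_force: 0.0
```

```bash
python3 -c "
from h import *
go(.637,-.229,.18,.235)"
```

```text
shift [-1.960e-02 -4.337e-01 -4.000e-04] turn 0.052 n 9.0 q7 1.46 pos [0.4954 0.1814 0.1803] t 23.25
```

Scaled: 0.05 rad / 6.2832 = 0.008.

jog_arm(motion={"x":[-0.02,-0.02,-0.02,-0.02,-0.02,-0.02,-0.02,-0.02,-0.02,-0.02,-0.02,-0.02],"y":[-0.434,-0.434,-0.434,-0.434,-0.434,-0.434,-0.434,-0.434,-0.434,-0.434,-0.434,-0.434],"z":[0,0,0,0,0,0,0,0,0,0,0,0],"yaw":[0.008,0.008,0.008,0.008,0.008,0.008,0.008,0.008,0.008,0.008,0.008,0.008],"aperture":[0.075,0.075,0.075,0.075,0.075,0.075,0.075,0.075,0.075,0.075,0.075,0.075]})

```text
time: 24.45
ee_pos: [0.6354, -0.2284, 0.1752]
eef_rot: [-0.119, 0.993, 0.001, -0.0]
ft_force: [-0.3, 0.5, -0.3]
width: 0.0753
grip_force: 0.0
```

jog_arm(motion={"x":[0],"y":[0],"z":[0],"yaw":[0],"aperture":[0.075]})

```text
time: 24.55
ee_pos: [0.6357, -0.2282, 0.1758]
eef_rot: [-0.119, 0.993, 0.0, 0.0]
ft_force: [-0.1, -0.1, -0.1]
width: 0.0752
grip_force: 0.0
```

```bash
python3 -c "
from h import *
c=r.camera('wrist')
P=np.linalg.inv(c['pose'])
for z in(.009,.061,.079):
  p=P@[.637,-.229,z,1];print(c['fx']*p[0]/p[2]+c['cx'],c['fy']*p[1]/p[2]+c['cy'])
cv2.imwrite('pics/w8.png',cv2.resize(c['img'][80:330,160:480],None,fx=2,fy=2)[:,:,::-1])
go(.637,-.229,.0265,.235)"
```

```text
318.61448098589466 179.55751850585676
318.33234870097857 193.3221565973199
318.2107842294934 199.25303031944958
shift [-0.0011 -0.001   0.1495] turn 0.004 n 3.0 q7 2.26 pos [ 0.6357 -0.2284  0.176 ] t 24.6
```

View pics/w8.png

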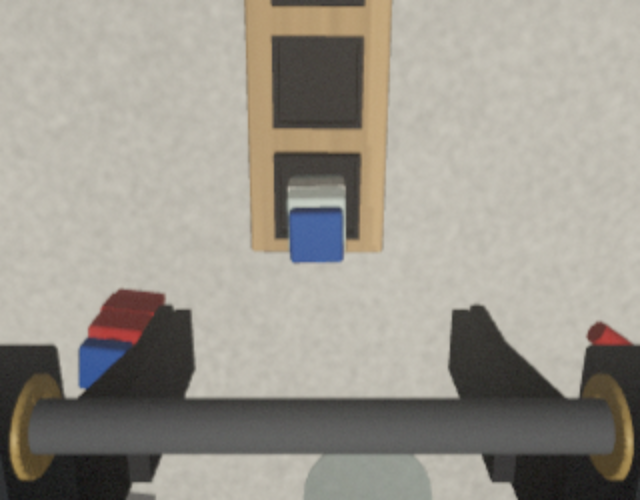

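The white-labelled square vial's cap is at (318,197), as predicted. The red decoy is well to the left at (220,240) and about 65 mm further along the row, so it's clear. Descending.

jog_arm(motion={"x":[-0.001,-0.001,-0.001,-0.001,-0.001,-0.001,-0.001,-0.001,-0.001,-0.001,-0.001,-0.001],"y":[-0.001,-0.001,-0.001,-0.001,-0.001,-0.001,-0.001,-0.001,-0.001,-0.001,-0.001,-0.001],"z":[0.04,0.085,0.125,0.149,0.149,0.149,0.149,0.149,0.149,0.149,0.149,0.149],"yaw":[0,0,0,0,0,0,0,0,0,0,0,0],"aperture":[0.075,0.075,0.075,0.075,0.075,0.02,0.02,0.02,0.02,0.02,0.02,0.02]}, grip_n=20)

```text
time: 25.8
ee_pos: [0.6367, -0.2307, 0.0271]
eef_rot: [-0.118, 0.993, 0.0, 0.0]
ft_force: [-0.3, 1.5, 2.0]
width: 0.0277
grip_force: 20.0
```

jog_arm(motion={"x":[0,0,0,0],"y":[0,0,0,0],"z":[0,0,0,0],"yaw":[0,0,0,0],"aperture":[0.02,0.02,0.02,0.02]})

```text
time: 26.2
ee_pos: [0.6368, -0.2307, 0.0271]
eef_rot: [-0.118, 0.993, 0.0, 0.0]
ft_force: [-0.7, 0.7, 1.8]
width: 0.028
grip_force: 20.0
```

jog_arm(motion={"x":[0,0,0,0,0],"y":[0,0,0,0,0],"z":[-0.03,-0.08,-0.13,-0.15,-0.15],"yaw":[0,0,0,0,0],"aperture":[0.02,0.02,0.02,0.02,0.02]})

```text
time: 26.7
ee_pos: [0.6383, -0.2316, 0.181]
eef_rot: [-0.118, 0.993, -0.001, 0.003]
ft_force: [0.6, -0.8, -2.2]
width: 0.0274
grip_force: 20.0
```

```bash
python3 -c "
from h import *
go(.4362,.1625,.18,.287)"
```

```text
shift [ 0.1038  0.4305 -0.0008] turn -0.05 n 9.0 q7 2.27 pos [ 0.6383 -0.2316  0.181 ] t 26.7
```

Scaled: -0.05 rad / 6.2832 = -0.008.

jog_arm(motion={"x":[0.004,0.012,0.023,0.034,0.045,0.056,0.067,0.078,0.089,0.099,0.104,0.104],"y":[0.018,0.05,0.095,0.14,0.186,0.232,0.278,0.324,0.37,0.41,0.43,0.43],"z":[0,0,0,0,0,0,0,0,0,0,0,0],"yaw":[0,-0.008,-0.008,-0.008,-0.008,-0.008,-0.008,-0.008,-0.008,-0.008,-0.008,-0.008],"aperture":[0.02,0.02,0.02,0.02,0.02,0.02,0.02,0.02,0.02,0.02,0.02,0.02]})

```text
time: 27.9
ee_pos: [0.4323, 0.1656, 0.1758]
eef_rot: [-0.146, 0.989, 0.0, -0.001]
ft_force: [0.9, -0.6, -0.9]
width: 0.0279
grip_force: 20.0
```

jog_arm(motion={"x":[0],"y":[0],"z":[0],"yaw":[0],"aperture":[0.02]})

```text
time: 28.0
ee_pos: [0.4341, 0.1625, 0.1761]
eef_rot: [-0.144, 0.99, -0.0, -0.001]
ft_force: [-0.1, -0.3, 0.3]
width: 0.0279
grip_force: 20.0
```

```bash
python3 -c "
from h import *
go(.4362,.1625,.0225,.287)"
```

```text
shift [-0.0022 -0.0005  0.1536] turn 0.001 n 4.0 q7 1.4 pos [0.4341 0.1625 0.1761] t 28.0
```

jog_arm(motion={"x":[-0.001,-0.001,-0.001,-0.001,-0.001,-0.001,-0.001],"y":[0,0,0,0,0,0,0],"z":[0.03,0.075,0.115,0.14,0.148,0.148,0.148],"yaw":[0,0,0,0,0,0,0],"aperture":[0.02,0.02,0.02,0.02,0.02,0.02,0.02]})

```text
time: 28.7
ee_pos: [0.4365, 0.1629, 0.0301]
eef_rot: [-0.143, 0.99, 0.0, 0.001]
ft_force: [0.3, 0.5, -0.3]
width: 0.0279
grip_force: 20.0
```

```bash
python3 -c "
from h import *
go(.4362,.1625,.0222,.287)"
```

```text
shift [ 0.0004 -0.0003  0.0079] turn -0.001 n 1.0 q7 1.46 pos [0.4365 0.1629 0.0301] t 28.7
```

jog_arm(motion={"x":[0,0,0],"y":[0,0,0],"z":[0.005,0.008,0.008],"yaw":[0,0,0],"aperture":[0.02,0.02,0.02]})

```text
time: 29.0
ee_pos: [0.4363, 0.1635, 0.0216]
eef_rot: [-0.143, 0.99, 0.0, 0.001]
ft_force: [1.5, 0.4, 0.8]
width: 0.0278
grip_force: 20.0
```

jog_arm(motion={"x":[0,0,0,0,0,0,0,0,0,0,0,0],"y":[0,0,0,0,0,0,0,0,0,0,0,0],"z":[0,0,0,0,0,0,0,-0.03,-0.08,-0.13,-0.155,-0.155],"yaw":[0,0,0,0,0,0,0,0,0,0,0,0],"aperture":[0.07,0.07,0.07,0.07,0.07,0.07,0.07,0.07,0.07,0.07,0.07,0.07]})

```text
time: 30.2
ee_pos: [0.4375, 0.164, 0.18]
eef_rot: [-0.143, 0.99, 0.002, 0.003]
ft_force: [-0.0, -0.5, -0.8]
width: 0.0699
grip_force: 0.0
```

jog_arm(motion={"x":[0,0,0,0,0,0,0,0,0],"y":[-0.05,-0.1,-0.15,-0.2,-0.25,-0.3,-0.3,-0.3,-0.3],"z":[0,0,0,0,0,0,0,0,0],"yaw":[0,0,0,0,0,0,0,0,0],"aperture":[0.07,0.07,0.07,0.07,0.07,0.07,0.07,0.07,0.07]})

```text
time: 31.1
ee_pos: [0.5201, -0.1234, 0.1752]
eef_rot: [-0.144, 0.99, 0.0, -0.001]
ft_force: [0.8, 1.0, 0.2]
width: 0.0698
grip_force: 0.0
```

```bash
python3 -c "
from h import *
a=r.camera('top')['img'][150:310,170:300];b=r.camera('scene')['img'][130:290,370:500]
cv2.imwrite('pics/end.png',np.hstack([cv2.resize(i,None,fx=3,fy=3,interpolation=2) for i in(a,b)])[:,:,::-1])"
```

```text
(no output)
```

View pics/end.png

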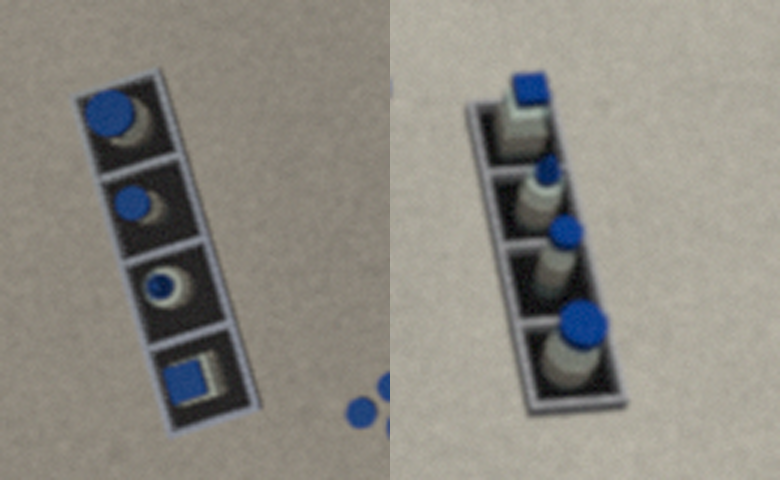

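All four are upright in their pockets: far to near, wide (110,112), slim (133,202), dropper (160,287), square (187,380). The arm is clear of everything.

```bash
python3 -c "
from bench import r
print(r.close_job())"
```

```text
the job is handed in; nothing more can be done
None
```

All four vials stand released and upright in the tray in reverse order (farthest to nearest: wide, slim, dropper, square), and the job was handed in at about 31 s with no verdict returned.

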